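# Load the battery tray and pin the keeper bar

### The job

Load every battery on the bench upright into the grey battery tray, all with their terminals towards the robot's side, and push them up into one straight, closed row with no gaps, hard against the tall end stop. Then swing the keeper bar shut over the row and lock it: take the pin from the wooden tool block and push it fully home down through the bar's eye and the hole of the lug beneath. Leave the other things on the bench where they are.

Things in the scene. Friction and masses are not known exactly. Their poses are not given: they have to be found in the camera images.
- tray: Grey steel battery tray fixed on the bench. Origin: on the bench under the middle of its bed; z up, y along the row, x across it (front = -x, the robot's side). Floor 4 mm above the bench. Inside 230 mm long (y -115 to +115) and 107 mm wide. Lips on the long sides and at the -y end are 3 mm thick and reach 18 mm above the bench. Outside the -y lip stands the lug bracket, 30 mm wide, y -119 to -151.
- end_stop (a point): Middle of the foot of the end stop's inner face, on the tray floor, at tray x = 0, y = +115. The end stop is the tall plate at the +y end, 3 mm thick, full width, top 49 mm above the bench; outside it stands the keeper's pivot post, 28 mm wide.
- lug_hole (a point): Middle of the mouth of the 12.5 mm hole in the tray's lug, 56 mm above the bench, at tray x = 0, y = -133. The lug plate is 10 mm thick; below it is 42 mm of free air. The hole is vertical.
- keeper (a joint): Angle of the keeper bar on its upright pivot, rad: 0 = shut, against its own stop, lying along the tray's middle line with its eye right over the lug's hole; grows as the bar swings out to the back (+x), 1.8 at most. Over the tray the bar is in the way of loading. The stiff pivot (about 0.06 N m) keeps it where it is left.
- keeper_hinge (a point): Point on the bar's upright pivot axis, 63 mm above the bench (tray x = 0, y = +133). The flat aluminium bar is 22 mm wide, its faces 60 and 66 mm above the bench; it runs 266 mm from this axis to the eye and 15 mm past it. With the joint at angle a it points along (sin a, -cos a) in the tray's x, y. The pivot bolt stands 10 mm above the bar.
- keeper_eye (a point): Middle of the 12.5 mm hole in the free end (28 x 30 mm) of the keeper bar, on its upper face, 66 mm above the bench; it moves with the bar.
- pin: Round locking pin, upright; origin at the bottom tip, z up. Steel shank 9 mm thick, 32 mm long, round nose; shoulder 18 mm thick from 32 to 36 mm; black grip 20 mm thick from 36 to 70 mm (top). At the start it stands in the tool block, tip 4 mm above the bench, shoulder on the block. Fully home in the keeper its shoulder rests on the bar, tip 34 mm above the bench.
- tool_block: Fixed wooden block, 50 (x) x 70 (y) x 36 mm high, origin under its middle, with a 13.5 mm hole in the centre in which the pin is parked.
- battery1: Sealed battery, grey block 97 (x) x 43 (y) x 52 mm high, 0.2 to 0.45 kg, upright; origin at the middle of its underside, z up; its two blade terminals are on the top at its -x end. There are three or four batteries; None = absent.
- terminals1 (a point): Point midway between the two terminals of battery1, at battery x = -41, y = 0, 55 mm above its underside; the blades are 6 mm high, at y = -13 and +13.
- battery2: Sealed battery, grey block 97 (x) x 43 (y) x 52 mm high, 0.2 to 0.45 kg, upright; origin at the middle of its underside, z up; its two blade terminals are on the top at its -x end. There are three or four batteries; None = absent.
- terminals2 (a point): Point midway between the two terminals of battery2, at battery x = -41, y = 0, 55 mm above its underside; the blades are 6 mm high, at y = -13 and +13.
- battery3: Sealed battery, grey block 97 (x) x 43 (y) x 52 mm high, 0.2 to 0.45 kg, upright; origin at the middle of its underside, z up; its two blade terminals are on the top at its -x end. There are three or four batteries; None = absent.
- terminals3 (a point): Point midway between the two terminals of battery3, at battery x = -41, y = 0, 55 mm above its underside; the blades are 6 mm high, at y = -13 and +13.
- battery4: Sealed battery, grey block 97 (x) x 43 (y) x 52 mm high, 0.2 to 0.45 kg, upright; origin at the middle of its underside, z up; its two blade terminals are on the top at its -x end. There are three or four batteries; None = absent.
- terminals4 (a point): Point midway between the two terminals of battery4, at battery x = -41, y = 0, 55 mm above its underside; the blades are 6 mm high, at y = -13 and +13.
- jar: Bystander, to be left alone: small clear screw jar with a black cap, 48 mm across, 62 mm high.
- screwdriver: Bystander, to be left alone: screwdriver with a green handle, lying; the handle points along its -x.
- multimeter: Bystander, to be left alone: teal hand multimeter lying face up, 150 x 75 x 34 mm.
- project_box: Bystander, to be left alone: closed die-cast aluminium box, 62 x 112 x 31 mm.
- tape_roll: Bystander, to be left alone: roll of tape lying flat, 96 mm across, 19 mm high.
- mug: Bystander, to be left alone: white mug, 80 mm across, 92 mm high.
- carton: Bystander, to be left alone: small closed cardboard box, 90 x 65 x 50 mm.
Mind the look-alikes: they are no part of the job. What is shaped like the battery4 but pink or red is not meant.

How it is judged:
On the way, in this order (a step that is already met when the one before it is completed fails the run):
1. all the batteries stand in the tray in one closed row against the end stop, terminals to the front (z of battery1 in the frame of tray between 0 and 0.01 m and x of battery1 in the frame of tray between -0.012 and 0.012 m and x of each of terminals1, terminals2, terminals3, terminals4 in the frame of tray below -0.025 m and angle between the x axis of each of battery1, battery2, battery3, battery4 and the x axis of tray, either way round below 0.09 rad and angle between each of battery1, battery2, battery3, battery4's own z axis and vertical below 0.09 rad and (y of battery1 in the frame of tray between 0.088 and 0.099 m or (y of battery1 in the frame of battery2 between -0.0485 and -0.038 m and x of battery1 in the frame of battery2 between -0.012 and 0.012 m) or (y of battery1 in the frame of battery3 between -0.0485 and -0.038 m and x of battery1 in the frame of battery3 between -0.012 and 0.012 m) or (y of battery1 in the frame of battery4 between -0.0485 and -0.038 m and x of battery1 in the frame of battery4 between -0.012 and 0.012 m)) and z of battery2 in the frame of tray between 0 and 0.01 m and x of battery2 in the frame of tray between -0.012 and 0.012 m and (y of battery2 in the frame of tray between 0.088 and 0.099 m or (y of battery2 in the frame of battery1 between -0.0485 and -0.038 m and x of battery2 in the frame of battery1 between -0.012 and 0.012 m) or (y of battery2 in the frame of battery3 between -0.0485 and -0.038 m and x of battery2 in the frame of battery3 between -0.012 and 0.012 m) or (y of battery2 in the frame of battery4 between -0.0485 and -0.038 m and x of battery2 in the frame of battery4 between -0.012 and 0.012 m)) and z of battery3 in the frame of tray between 0 and 0.01 m and x of battery3 in the frame of tray between -0.012 and 0.012 m and (y of battery3 in the frame of tray between 0.088 and 0.099 m or (y of battery3 in the frame of battery1 between -0.0485 and -0.038 m and x of battery3 in the frame of battery1 between -0.012 and 0.012 m) or (y of battery3 in the frame of battery2 between -0.0485 and -0.038 m and x of battery3 in the frame of battery2 between -0.012 and 0.012 m) or (y of battery3 in the frame of battery4 between -0.0485 and -0.038 m and x of battery3 in the frame of battery4 between -0.012 and 0.012 m)) and z of battery4 in the frame of tray between 0 and 0.01 m and x of battery4 in the frame of tray between -0.012 and 0.012 m and (y of battery4 in the frame of tray between 0.088 and 0.099 m or (y of battery4 in the frame of battery1 between -0.0485 and -0.038 m and x of battery4 in the frame of battery1 between -0.012 and 0.012 m) or (y of battery4 in the frame of battery2 between -0.0485 and -0.038 m and x of battery4 in the frame of battery2 between -0.012 and 0.012 m) or (y of battery4 in the frame of battery3 between -0.0485 and -0.038 m and x of battery4 in the frame of battery3 between -0.012 and 0.012 m))), for 0.2 s.
2. the keeper bar is swung shut over the row (value of joint keeper below 0.025 rad), for 0.2 s.
3. the pin is down through the bar's eye and the lug (horizontal distance between pin and lug_hole below 0.004 m and z of pin in the frame of tray between 0.028 and 0.038 m and angle between pin's own z axis and vertical below 0.1 rad), for 0.2 s.
At the end, for the whole second after the job is handed in: Every battery upright on the tray floor, square within 5 degrees, terminals to the front, gaps in the row and to the end stop under 5 mm; keeper bar shut (under 0.025 rad); pin upright in the lug with its shoulder within 4 mm of the bar; all released and at rest (all of step 1 and all of step 3 and value of joint keeper below 0.025 rad and linear speed of each of battery1, battery2, battery3, battery4, pin below 0.02 m/s); the robot touches nothing.
It fails at once if one of the other things on the bench is pushed more than 5 cm from its place (distance of any of jar, screwdriver, multimeter, project_box, tape_roll, mug, carton from where it was at the start of the episode above 0.05 m).
Of battery1, battery2, battery3, battery4 only 3 to 4 are there at a start; the rules pass over those that are not, and their reading is None.
At some moment in a run one of battery1, battery2, battery3, battery4 may be knocked a few centimetres aside while the robot is not near it.
It also fails if it takes over 210 s, if anything falls off the work surface, if the arm or the gripper's body presses on something with over 40 N, if the wrist force passes 120 N, or if a joint passes its speed limit or range.

### The arm

A 6-joint arm with a two-finger parallel gripper is mounted at the origin on the work surface. World frame = base frame: x ahead of the robot, y to its left, z up, the work surface at z = 0. Lengths are in m, angles in rad, forces in N, time in s.
With the tool pointing down it reaches from about 0.35 to 0.975 m from the base axis. Payload 4.9 kg.
Tool frame: the origin (TCP) lies on the mounting face of the last link; the fingertips stand 173 mm ahead of it and the grasp point (between the pads) lies 155 mm ahead of it; z points along the fingers, y is the line along which they close (so a half turn about z gives the same grasp; the last joint's range is limited). The gripper opens to 85 mm and grips with 20 to 120 N. Pads are 22 mm wide; open, the fingers measure 114 mm over their backs; the gripper's body (76 mm by 85 mm) begins 54 mm behind the grasp point. The pads swing forward as they close: fully open they stand 13 mm farther back than shut.
Start: joints at [1.067, 0.053, 1.613, -0, 1.476, -0.119], TCP at [0.235, 0.579, 0.405] pointing down, gripper open.
Joint ranges: [-3.01, 3.01], [-1.01, 2.22], [0.06, 2.58], [-1.02, 4.17], [0.09, 2.62], [-3.14, 3.14]. Speed limits (rad/s): [2.57, 2.57, 3.14, 3.14, 3.14, 3.14].

### API

Orientations are given as a rotation vector (axis times angle).
In Python, from station import monitor, eyes, finish_job gives the robot as it stands. The module is installed in compiled form; this text tells all that it offers.
- The arm moves only by the tool step_arm, never from a script. Its argument "commands" is a list of rows, each a list of 3 entries, a list of its own where there are three numbers: the opening in per cent of the stroke, from 0 (shut) to 100 (fully open), then the shift along the tool's x, y, z in mm, then the turn about the tool's z in degrees. In form: [[hand, [x, y, z], yaw], ...]. A call has 1 to 12 rows; each row is the pose to reach, as a shift and turn from the pose commanded when the call began, along the tool's axes at that moment; what a row does not reach only later rows make up. A row lasts 1/8 s, in which the tool goes at most 62.5 mm and 10.7 degrees, less where a joint would pass 70% of its speed; a pose out of reach is approached as far as the arm can. A call with a gripper value outside its range is refused whole. The fingers move at their own pace and stop on an object; "squeeze" is the grip in N (left out, the last holds). Time passes only in rows, so rows that repeat a pose let the fingers close. It gives the time, the measured TCP pose, the force, the opening and the grip force at its end, in the units of the state.
- monitor.get_obs(): the state, without advancing time (a new reading comes with each control period).
- eyes.get_image(name): name is "scene" or "top" or "wrist"; returns the picture (384x512x3 uint8, red, green, blue); there is no depth.
- eyes.camera_info(name): a dict with "camera_matrix" (3x3 intrinsics, pixels), "extrinsics" (4x4, takes a point from camera to world coordinates). Camera axes: x right, y down, z forward; pixel columns grow to the right and rows downward; lengths in m; the calibration is good to about 2 mm. A picture is of the moment at which its call begins: read the wrist's pose just before it. camera_info takes no time and is no camera call; for the wrist camera it gives the pose at the moment of the call.
- finish_job(): hands the job in; it is judged then, once.
The state is a dict: "t": time; "q": joint angles; "dq": joint speeds; "effort": joint torques, N m; "tool_pos": TCP position; "tool_rot": TCP orientation; "contact_force": force on the tool from outside, world axes, zero at the start; "wrist_torque": the same for the moment, N m; "opening": finger opening in m; "grip_force": force on a finger pad.
Only numpy, scipy, OpenCV 4.12 (cv2) and the standard library are available. Lean on these libraries where they do the work, as an engineer would, in place of code of your own. Each camera call takes 0.05 s, during which the arm holds its last target. There are 200 camera calls.

## Working session

There is one attempt and no reset: what is moved stays moved. The work goes in short steps, Python scripts to look and compute and a tool call to move; the robot and the scene stay as the last step left them, time stands still between calls to the robot, and variables do not carry over. Pictures are saved under pics/ and viewed, at most 18 in all, crops included, and the job is handed in when it is done.

Besides the shell and the picture viewer there is one more tool, called after ">>>" as name([rows], argument=value, ...), one row to a line, values as JSON. step_arm: Moves the arm, as the interface text tells. Its arguments: {"type":"object","properties":{"commands":{"type":"array"},"squeeze":{"type":"number"}},"required":["commands"]}

```bash
mkdir -p pics
python3 - <<'E'
from station import monitor, eyes
import cv2,numpy as np
o=monitor.get_obs();print(o['t'],o['tool_pos'],o['tool_rot'])
for n in ("top","scene"):
    im=eyes.get_image(n);cv2.imwrite(f"pics/{n}0.png",im[:,:,::-1])
    c=eyes.camera_info(n);print(n,np.round(c['camera_matrix'],1).tolist(),np.round(c['extrinsics'],3).tolist())
E
```

```text
0.0 [0.23446278 0.57905938 0.40345558] [-6.00625484e-01 -3.08297587e+00  3.07351967e-03]
top [[496.0, 0.0, 256.3], [0.0, 496.0, 202.6], [0.0, 0.0, 1.0]] [[-0.093, -0.975, 0.203, 0.227], [-0.996, 0.092, -0.012, 0.05], [-0.007, -0.203, -0.979, 1.51], [0.0, 0.0, 0.0, 1.0]]
scene [[383.8, 0.0, 254.6], [0.0, 383.8, 193.9], [0.0, 0.0, 1.0]] [[0.862, 0.335, -0.381, 1.032], [0.507, -0.544, 0.668, -0.827], [0.017, -0.769, -0.639, 0.896], [0.0, 0.0, 0.0, 1.0]]
```

View pics/top0.png

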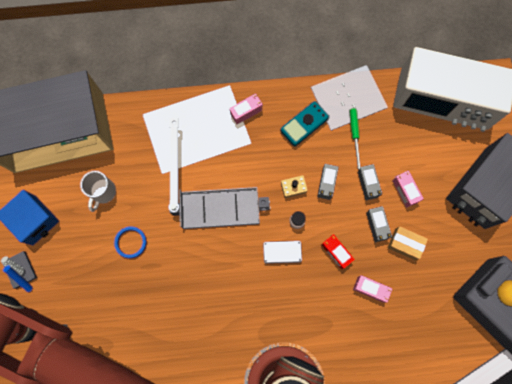

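View pics/scene0.png

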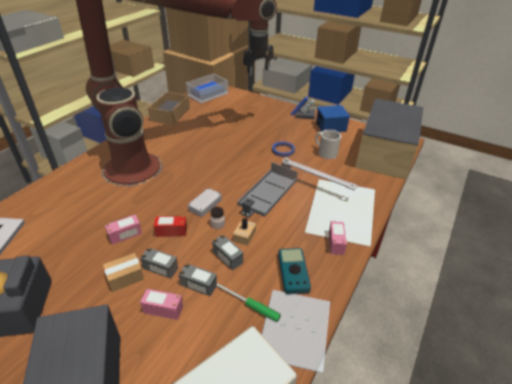

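Three grey candidates at (328,182), (370,182) and (378,223) in the top view. The pink ones at (408,188), (373,290) and (246,108) and the red one at (337,252) are look-alikes. The pin is in its block at (294,187). The tray is centred around (220,208), with its stop at the left and lug at the right, and the keeper is swung back. Next: a close crop, plus segmentation.

```bash
cat > h.py <<'E'
import numpy as np,cv2
from station import monitor, eyes
from scipy.spatial.transform import Rotation as R
def ray(ci,uv,z):
    K=ci['camera_matrix'];E=np.array(ci['extrinsics'])
    d=E[:3,:3]@np.linalg.solve(K,[uv[0],uv[1],1.]);o=E[:3,3]
    return o+d*(z-o[2])/d[2]
def proj(ci,p):
    E=np.linalg.inv(ci['extrinsics']);c=E[:3,:3]@np.array(p)+E[:3,3];v=np.array(ci['camera_matrix'])@c
    return v[:2]/v[2]
E
python3 - <<'E'
from h import *
im=cv2.imread('pics/top0.png')
c=im[155:255,165:415]
cv2.imwrite('pics/crop0.png',cv2.resize(c,None,fx=3.2,fy=3.2,interpolation=cv2.INTER_CUBIC))
ci=eyes.camera_info('top')
hsv=cv2.cvtColor(im,cv2.COLOR_BGR2HSV)
m=((hsv[...,1]<60)).astype(np.uint8)
m[:155]=0;m[262:]=0;m[:,:150]=0;m[:,395:]=0
n,l,s,ce=cv2.connectedComponentsWithStats(m)
for i in range(1,n):
    if s[i,4]>60:
        cn=cv2.findContours((l==i).astype(np.uint8),0,1)[0][0]
        r=cv2.minAreaRect(cn);b=cv2.boxPoints(r)
        print(s[i],np.round(ce[i],1),[np.round(ray(ci,q,.018)[:2],3).tolist() for q in b],np.round(ray(ci,r[0],.05),3))
E
```

```text
[ 156  155  114   74 3974] [209.8 199.1] [[0.717, 0.331], [0.707, -0.014], [0.469, -0.006], [0.479, 0.329]] [0.583 0.158 0.05 ]
[357 155  25  45 555] [368.7 180.4] [[0.655, -0.285], [0.665, -0.338], [0.522, -0.357], [0.512, -0.304]] [ 0.58  -0.313  0.05 ]
[318 164  20  35 460] [327.6 180.9] [[0.538, -0.158], [0.64, -0.19], [0.626, -0.233], [0.525, -0.2]] [ 0.574 -0.19   0.05 ]
[367 207  25  35 536] [378.5 223.5] [[0.48, -0.299], [0.491, -0.352], [0.391, -0.366], [0.381, -0.314]] [ 0.431 -0.325  0.05 ]
[291 212  14  16 170] [297.2 219.7] [[0.496, -0.072], [0.493, -0.111], [0.447, -0.106], [0.45, -0.067]] [ 0.466 -0.086  0.05 ]
[263 241  39  21 767] [282.4 251.3] [[0.416, 0.022], [0.405, -0.092], [0.345, -0.086], [0.356, 0.028]] [ 0.377 -0.03   0.05 ]
[333 246  17  16 155] [340.9 253.7] [[0.366, -0.182], [0.383, -0.208], [0.345, -0.233], [0.328, -0.207]] [ 0.353 -0.202  0.05 ]
```

View pics/crop0.png

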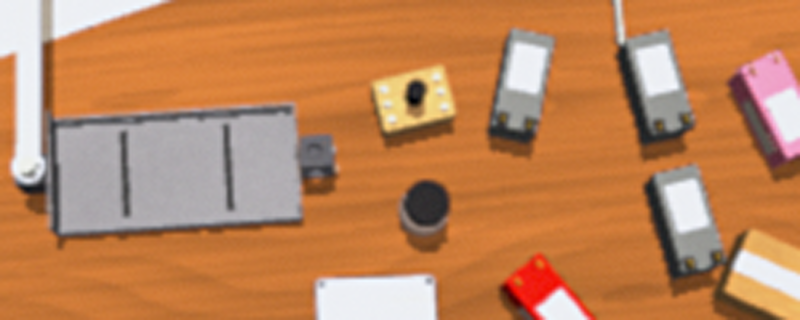

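```bash
cat >> h.py <<'E'
def psi(o): 
    x=R.from_rotvec(o['tool_rot']).as_matrix()[:,0]; return np.degrees(np.arctan2(x[1],x[0]))
def go(x,y,z,ps):
    "shift (tool mm) and turn (deg) to TCP x,y,z with tool x-axis heading ps (deg)"
    o=monitor.get_obs();M=R.from_rotvec(o['tool_rot']).as_matrix()
    d=M.T@(np.array([x,y,z])-o['tool_pos'])*1000
    print('t',round(o['t'],2),'pos',np.round(o['tool_pos'],4),'psi',round(psi(o),2),'->',np.round(d,1).tolist(),'turn',round((psi(o)-ps+180)%360-180,2))
E
python3 - <<'E'
from h import *
c=eyes.camera_info('wrist');o=monitor.get_obs()
print(np.round(c['camera_matrix'],1).tolist())
M=np.eye(4);M[:3,:3]=R.from_rotvec(o['tool_rot']).as_matrix();M[:3,3]=o['tool_pos']
print(np.round(np.linalg.inv(M)@c['extrinsics'],3))
go(.52,-.25,.42,180)
E
```

```text
[[278.6, 0.0, 258.4], [0.0, 278.6, 191.2], [0.0, 0.0, 1.0]]
[[ 0.    -0.957 -0.29   0.074]
 [ 1.     0.     0.001  0.001]
 [-0.    -0.29   0.957  0.031]
 [ 0.     0.     0.     1.   ]]
t 0.1 pos [0.2345 0.5791 0.4036] psi 157.95 -> [-575.8, -661.3, -15.3] turn -22.05
```

>>> step_arm([
  [100,[-576,-661,-15],-22],
  [100,[-576,-661,-15],-22],
  [100,[-576,-661,-15],-22],
  [100,[-576,-661,-15],-22],
  [100,[-576,-661,-15],-22],
  [100,[-576,-661,-15],-22],
  [100,[-576,-661,-15],-22],
  [100,[-576,-661,-15],-22],
  [100,[-576,-661,-15],-22],
  [100,[-576,-661,-15],-22],
  [100,[-576,-661,-15],-22],
  [100,[-576,-661,-15],-22],
], squeeze=60)

```text
t: 1.6
tool_pos: [0.4787, -0.1307, 0.4172]
tool_rot: [0.002, 3.142, 0.001]
contact_force: [0.9, 0.8, 0.6]
opening: 0.0853
grip_force: 0.0
```

```bash
python3 -c "
from h import *
go(.52,-.25,.42,180)"
```

```text
t 1.6 pos [ 0.4787 -0.1307  0.4172] psi 179.92 -> [-41.5, -119.2, -2.8] turn -0.08
```

>>> step_arm([
  [100,[-42,-119,0],0],
  [100,[-42,-119,0],0],
  [100,[-42,-119,0],0],
  [100,[-42,-119,0],0],
])

```text
t: 2.1
tool_pos: [0.5204, -0.2476, 0.4167]
tool_rot: [-0.002, -3.14, -0.002]
contact_force: [0.2, 0.6, -0.1]
opening: 0.0856
grip_force: 0.0
```

Run:
```python
from h import *
o=monitor.get_obs();ci=eyes.camera_info('wrist');im=eyes.get_image('wrist')[:,:,::-1];cv2.imwrite('pics/w1.png',im)
print(o['tool_pos'],psi(o))
for p in [(.574,-.19,.052),(.575,-.315,.052),(.431,-.325,.052)]: print(proj(ci,p))
hsv=cv2.cvtColor(im,cv2.COLOR_BGR2HSV)
g=((hsv[...,1]<60)).astype(np.uint8)
g=cv2.morphologyEx(g,cv2.MORPH_OPEN,np.ones((7,7)))
n,l,s,ce=cv2.connectedComponentsWithStats(g)
for i in range(1,n):
    if s[i,4]>400: print(s[i],np.round(ce[i],1),np.round(ray(ci,ce[i],.052),3))
```

```text
[ 0.52039611 -0.24757153  0.41673815] 179.92755495343656
[302.15473919 210.78856826]
[204.53123853 211.65525823]
[188.48107967  92.50168464]
[  67    1   84   61 1820] [108.   31.4] [ 0.369 -0.406  0.052]
[ 280    0   41   39 1107] [300.8  16.6] [ 0.356 -0.201  0.052]
[ 384   14  113   65 6211] [439.2  46. ] [ 0.384 -0.05   0.052]
[ 161   50   51   90 3242] [186.9  95.7] [ 0.434 -0.327  0.052]
[ 447  129   65   83 4787] [482.3 171.6] [0.523 0.029 0.052]
[ 86 153  35  39 926] [103.  171.8] [ 0.523 -0.436  0.052]
[ 181  167   45   73 2240] [201.9 205.6] [ 0.567 -0.318  0.052]
[ 275  179   49   70 2113] [299.6 215.2] [ 0.58  -0.193  0.052]
[359 250  28  40 539] [373.3 270.4] [ 0.661 -0.089  0.052]
[ 458  276   54   57 1600] [493.  297.8] [0.706 0.087 0.052]
[  0 296  28  43 754] [ 10.2 313.9] [ 0.732 -0.604  0.052]
[232 305  54  26 973] [256.9 318.9] [ 0.742 -0.248  0.052]
[400 317  32  35 620] [414.9 336.8] [ 0.774 -0.013  0.052]
[178 319  39  22 493] [195.3 329.5] [ 0.76  -0.339  0.052]
[ 71 323  45  34 814] [ 96.2 341.1] [ 0.781 -0.488  0.052]
```

View pics/w1.png

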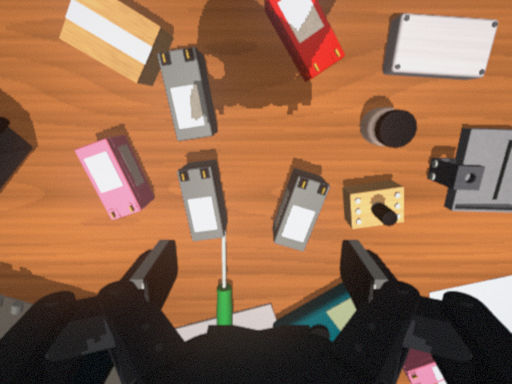

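```bash
cat >> h.py <<'E'
def tops(im,ci,vmin,z=.052):
    hsv=cv2.cvtColor(im,cv2.COLOR_BGR2HSV)
    g=((hsv[...,1]<70)&(hsv[...,2]>vmin)).astype(np.uint8)
    g=cv2.morphologyEx(g,cv2.MORPH_OPEN,np.ones((3,3)))
    n,l,s,ce=cv2.connectedComponentsWithStats(g);out=[]
    for i in range(1,n):
        if s[i,4]<300: continue
        cn=max(cv2.findContours((l==i).astype(np.uint8),0,1)[0],key=len)
        w=np.array([ray(ci,q[0],z)[:2]*1000 for q in cn],np.float32)
        (c,sz,a)=cv2.minAreaRect(w)
        if sz[0]<sz[1]: a+=90; sz=sz[::-1]
        a=(a+90)%180-90
        if 70<sz[0]<135 and 30<sz[1]<75: out.append((np.round(c,1).tolist(),np.round(sz,1).tolist(),round(a,1)))
    return out
E
python3 - <<'E'
from h import *
ci=eyes.camera_info('wrist');im=cv2.imread('pics/w1.png')
hsv=cv2.cvtColor(im,cv2.COLOR_BGR2HSV)
for p in [(278,230),(285,190),(189,180),(205,175),(197,70),(172,70),(210,110)]: print(p,hsv[p[1],p[0]])
for v in (80,95,105,115,125): print(v,tops(im,ci,v))
E
```

```text
(278, 230) [ 12  28 117]
(285, 190) [ 11 125 104]
(189, 180) [ 15  23 132]
(205, 175) [ 20 150 146]
(197, 70) [ 15  16 158]
(172, 70) [ 20  15 157]
(210, 110) [ 5 49 68]
80 [([384.6, -49.5], [113.1, 59.9], 86.6), ([434.5, -328.2], [96.2, 43.2], 9.4), ([577.9, -194.7], [96.6, 50.4], -17.5), ([733.6, -611.2], [81.0, 35.2], -45.1)]
95 [([384.8, -45.7], [105.6, 59.9], 86.6), ([434.5, -328.4], [96.2, 42.9], 9.4), ([519.1, 34.3], [102.5, 74.8], 5.6), ([579.4, -191.1], [96.3, 42.6], -17.8)]
105 [([384.8, -45.5], [105.2, 59.7], 86.6), ([434.5, -328.5], [96.2, 42.7], 9.4), ([517.9, 38.3], [95.9, 74.2], 1.1), ([579.6, -191.0], [95.8, 42.2], -17.7)]
115 [([384.0, -45.2], [104.8, 58.1], 86.6), ([434.5, -328.5], [96.2, 42.0], 9.0), ([518.1, 40.2], [92.7, 73.8], -1.1), ([579.8, -190.9], [95.4, 42.0], -17.8)]
125 [([383.8, -45.1], [104.5, 57.8], 86.6), ([434.8, -328.6], [95.6, 41.5], 8.8), ([517.7, 39.3], [92.1, 73.2], -0.0), ([580.1, -190.8], [95.0, 41.5], -17.7)]
```

>>> step_arm([
  [100,[0,350,0],0],
  [100,[0,350,0],0],
  [100,[0,350,0],0],
  [100,[0,350,0],0],
  [100,[0,350,0],0],
  [100,[0,350,0],0],
  [100,[0,350,0],0],
  [100,[0,350,0],0],
])

```text
t: 3.15
tool_pos: [0.5201, 0.1029, 0.4177]
tool_rot: [-0.001, 3.141, -0.001]
contact_force: [0.4, -0.2, -0.4]
opening: 0.0855
grip_force: 0.0
```

Run:
```python
from h import *
o=monitor.get_obs();ci=eyes.camera_info('wrist');im=eyes.get_image('wrist')[:,:,::-1];cv2.imwrite('pics/w2.png',im)
cv2.imwrite('pics/w2b.png',cv2.resize(im,None,fx=1.5,fy=1.5,interpolation=cv2.INTER_CUBIC))
np.savez('pics/w2.npz',K=ci['camera_matrix'],E=ci['extrinsics'])
print(o['tool_pos'],psi(o))
```

```text
[0.52008091 0.10289108 0.41772141] -179.96246774369732
```

View pics/w2b.png

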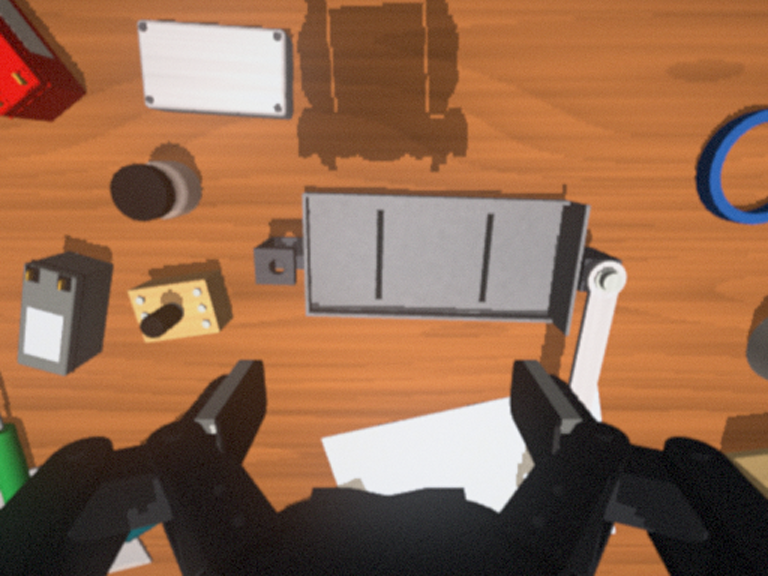

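```bash
python3 - <<'E'
from h import *
d=np.load('pics/w2.npz');ci=dict(camera_matrix=d['K'],extrinsics=d['E'])
f=lambda u,v,z:ray(ci,(u/1.5,v/1.5),z)[:2]*1000
for n,a in dict(lug=(277,268,.056),bolt=(606,278,.076),boltlow=(606,278,.066),cmm=(304,192,.018),cmp=(305,319,.018),floor_m=(379,298,.004),stop_m=(589,205,.049),stop_p=(568,333,.049),pintop=(153,324,.074),eye=(600,410,.066)).items(): print(n,np.round(f(*a),1))
E
cat > /dev/null
python3 - <<'E'
import cv2
im=cv2.imread('pics/w2.png')
import numpy as np
a=cv2.resize(im[150:250,70:270],None,fx=4,fy=4,interpolation=cv2.INTER_CUBIC)
cv2.imwrite('pics/w2c.png',a)
E
```

```text
lug [531.2  13.6]
bolt [533.8 272.7]
boltlow [536.6 278.1]
cmm [473.3  31.7]
cmp [590.6  25.9]
floor_m [574.3  95.6]
stop_m [480.9 264.5]
stop_p [591.4 261.8]
pintop [573.2 -84.8]
eye [657.5 291.3]
```

View pics/w2c.png

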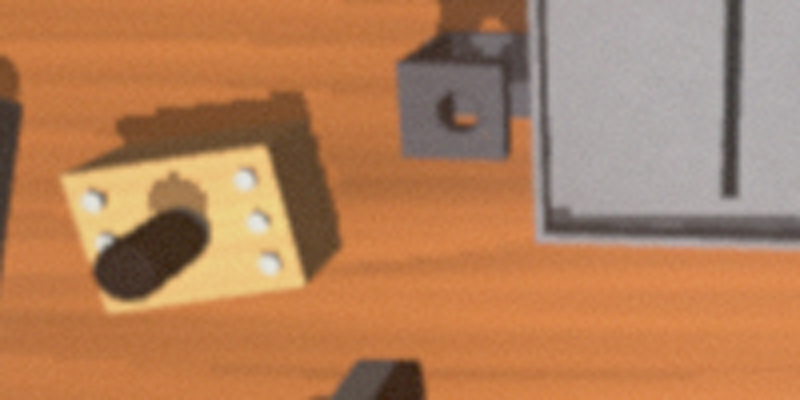

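Run:
```python
from h import *
d=np.load('pics/w2.npz');ci=dict(camera_matrix=d['K'],extrinsics=d['E'])
g=lambda u,v,z:ray(ci,(u/4+70,v/4+150),z)[:2]*1000
print('lug',g(461,109,.056),'pin',g(133,263,.074),'lugcorners',[np.round(g(u,v,.056),1).tolist() for u,v in((399,62),(507,68),(510,160),(404,157))])
b=np.array([g(u,v,.036) for u,v in((62,175),(268,143),(304,284),(107,313))]);print('block',b.mean(0),np.round(b,1).tolist())
im=cv2.imread('pics/w2.png');hsv=cv2.cvtColor(im,cv2.COLOR_BGR2HSV)
m=(hsv[...,1]<60).astype(np.uint8)
# outer lip edges, column-wise between u=215..360
F=[];B=[]
for u in range(215,361,5):
    col=m[:,u];r=170
    a=r
    while col[a-1]: a-=1
    e=r
    while col[e+1]: e+=1
    F.append(ray(ci,(u,a-.5),.018)[:2]*1000);B.append(ray(ci,(u,e+.5),.018)[:2]*1000)
for n,P in(('front',F),('back',B)):
    P=np.array(P);k=np.polyfit(P[:,1],P[:,0],1);print(n,k,np.round(P[:,0]-np.polyval(k,P[:,1]),1))
tc=eyes.camera_info('top')
h=lambda u,v,z:ray(tc,(u/3.2+165,v/3.2+155),z)[:2]*1000
for q in((60,235,.018),(300,219,.018),(53,120,.018),(293,105,.018),(315,147,.056),(28,167,.07)):print('top',q,np.round(h(*q),1))
```

```text
lug [529.45406589  14.41584837] pin [572.87567399 -83.23691619] lugcorners [[514.9, -3.2], [516.7, 29.3], [545.7, 28.4], [544.8, -4.4]]
block [576.36597846 -86.53804293] [[557.0, -124.4], [546.0, -55.0], [595.8, -49.0], [606.6, -117.8]]
front [2.98158848e-02 4.71849624e+02] [ 0.6  0.4  0.2  0.  -0.2 -0.4 -0.6  0.5  0.3  0.1 -0.1 -0.3 -0.5 -0.7
  0.4  0.2 -0.  -0.2 -0.4 -0.6  0.4  0.2  0.  -0.2 -0.4  0.7  0.5  0.3
  0.1 -0.1]
back [2.66859249e-02 5.85855858e+02] [ 0.3  0.1 -0.1 -0.3 -0.5 -0.7  0.7  0.5  0.3  0.1 -0.1 -0.3 -0.5 -0.7
  0.6  0.4  0.2  0.  -0.2 -0.4 -0.6  0.7  0.5  0.3  0.1 -0.  -0.2 -0.4
  0.9 -0.8]
top (60, 235, 0.018) [476.4 258.5]
top (300, 219, 0.018) [470.3  29.9]
top (53, 120, 0.018) [589.  258.1]
top (293, 105, 0.018) [582.   26.1]
top (315, 147, 0.056) [530.8  10. ]
top (28, 167, 0.07) [534.  276.7]
```

>>> step_arm([
  [100,[-59,-294,0],17.8],
  [100,[-59,-294,0],17.8],
  [100,[-59,-294,0],17.8],
  [100,[-59,-294,0],17.8],
  [100,[-59,-294,0],17.8],
  [100,[-59,-294,0],17.8],
  [100,[-59,-294,60],17.8],
  [100,[-59,-294,120],17.8],
  [100,[-59,-294,180],17.8],
  [100,[-59,-294,228],17.8],
  [100,[-59,-294,228],17.8],
])

```text
t: 4.58
tool_pos: [0.5769, -0.1903, 0.1848]
tool_rot: [-0.486, -3.094, -0.005]
contact_force: [0.1, -0.7, 0.8]
opening: 0.0854
grip_force: 0.0
```

>>> step_arm([
  [30,[0,0,0],0],
  [30,[0,0,0],0],
  [30,[0,0,0],0],
  [30,[0,0,0],0],
  [30,[0,0,0],0],
  [30,[0,0,0],0],
], squeeze=50)

```text
t: 5.32
tool_pos: [0.581, -0.1924, 0.193]
tool_rot: [0.486, 3.099, -0.003]
contact_force: [-1.4, 0.2, 6.6]
opening: 0.0425
grip_force: 53.2
```

Run:
```python
from h import *
o=monitor.get_obs();print(o['opening'],o['grip_force'])
# tray frame
th=np.radians(-1.62);T=lambda x,y:(.533+x*np.cos(th)-y*np.sin(th),.1474+x*np.sin(th)+y*np.cos(th))
for y in (.07,.006,-.058):print(T(0,y))
x,y=T(0,.07)
go(x,y,.30,178.4)
```

```text
0.04247766697921412 53.24893534183502
(np.float64(0.5349789396739192), np.float64(0.21737202153551796))
(np.float64(0.5331696234006217), np.float64(0.15339760184590154))
(np.float64(0.5313603071273242), np.float64(0.08942318215628511))
t 5.33 pos [ 0.581  -0.1924  0.193 ] psi 162.15 -> [168.8, 375.8, -108.2] turn -16.25
```

>>> step_arm([
  [30,[0,0,-55],0],
  [30,[0,0,-110],0],
  [30,[50,110,-110],-16.2],
  [30,[167,372,-110],-16.2],
  [30,[167,372,-110],-16.2],
  [30,[167,372,-110],-16.2],
  [30,[167,372,-110],-16.2],
  [30,[167,372,-110],-16.2],
  [30,[167,372,-110],-16.2],
  [30,[167,372,-110],-16.2],
])

```text
t: 6.58
tool_pos: [0.5339, 0.2157, 0.2998]
tool_rot: [0.039, 3.141, 0.0]
contact_force: [-0.3, -0.2, -2.1]
opening: 0.0423
grip_force: 52.2
```

Run:
```python
from h import *
o=monitor.get_obs();print(o['opening'],o['contact_force'])
go(.5363,.2124,.199,178.4)
```

```text
0.04232271044235326 [-0.33013755 -0.18519741 -2.0691253 ]
t 6.58 pos [0.5339 0.2157 0.2998] psi 178.58 -> [-2.5, -3.3, 100.8] turn 0.18
```

>>> step_arm([
  [30,[-2,-2,40],0],
  [30,[-2,-2,75],0],
  [30,[-2,-2,93],0],
  [30,[-2,-2,99],0],
  [30,[-2,-2,99],0],
  [30,[-2,-2,99],0],
])

```text
t: 7.32
tool_pos: [0.5374, 0.2117, 0.2022]
tool_rot: [0.045, 3.138, 0.001]
contact_force: [-0.5, 0.2, -1.4]
opening: 0.0423
grip_force: 52.2
```

Run:
```python
from h import *
o=monitor.get_obs();print(o['opening'],o['contact_force'])
go(.5363,.2124,.199,178.4)
```

```text
0.04233215633441171 [-0.54097611  0.20625267 -1.42303791]
t 7.33 pos [0.5374 0.2117 0.2022] psi 178.35 -> [1.1, 0.7, 3.2] turn -0.05
```

>>> step_arm([
  [30,[0,0,4],0],
  [30,[0,0,5],0],
  [62,[0,0,5],0],
  [62,[0,0,5],0],
  [62,[0,0,5],0],
  [62,[0,0,-40],0],
  [62,[0,0,-100],0],
  [100,[0,0,-180],0],
  [100,[0,0,-210],0],
  [100,[0,0,-210],0],
  [100,[0,0,-210],0],
  [100,[0,0,-210],0],
])

```text
t: 8.82
tool_pos: [0.5362, 0.2115, 0.408]
tool_rot: [-0.045, -3.137, 0.002]
contact_force: [-0.2, -0.5, -0.7]
opening: 0.0853
grip_force: 0.0
```

Run:
```python
from h import *
o=monitor.get_obs();ci=eyes.camera_info('wrist');im=eyes.get_image('wrist')[:,:,::-1];cv2.imwrite('pics/w3.png',im)
for v in (95,110,125):print(tops(im,ci,v,.056))
im=eyes.get_image('top')[:,:,::-1];cv2.imwrite('pics/top1.png',im);tc=eyes.camera_info('top')
for v in (100,120,140):print(tops(im,tc,v))
go(.4345,-.3285,.40,189.2)
```

```text
[([387.2, -5.3], [103.6, 58.5], 86.5), ([572.2, 492.7], [75.7, 35.7], 66.6), ([648.5, 515.0], [90.4, 37.6], 12.9)]
[([386.9, -8.5], [97.1, 58.4], 86.3), ([649.1, 515.6], [89.1, 36.6], 12.9)]
[([386.3, -8.8], [96.7, 57.1], 86.7), ([649.2, 515.7], [88.7, 36.5], 12.9)]
[([564.8, -319.6], [95.4, 42.0], 7.8), ([609.7, 511.1], [104.6, 43.8], -41.9), ([432.6, -329.0], [95.2, 41.9], 8.7), ([375.3, -29.9], [111.7, 61.8], 84.6), ([413.2, 740.2], [108.9, 55.1], 55.0), ([162.7, -616.7], [132.0, 54.8], 37.5)]
[([566.3, -319.8], [92.4, 41.1], 7.8), ([433.1, -329.4], [94.5, 41.1], 8.7), ([375.6, -30.3], [110.6, 62.4], 88.0)]
[([566.3, -320.2], [92.4, 40.3], 7.8), ([434.5, -329.6], [91.6, 40.2], 8.7), ([376.1, -30.2], [111.1, 61.0], 86.8)]
t 8.93 pos [0.5363 0.2115 0.4084] psi 178.35 -> [86.2, -542.7, 9.2] turn -10.85
```

View pics/w3.png

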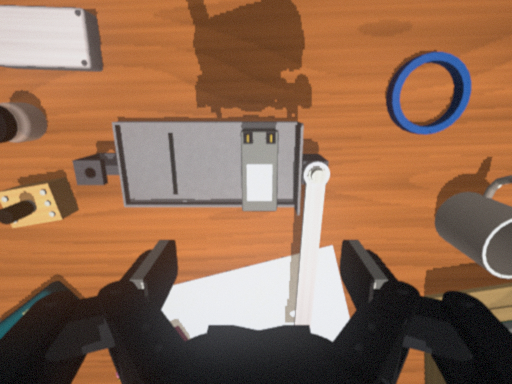

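Run:
```python
from h import *
ci=eyes.camera_info('wrist')
for p in((243,129),(277,129),(243,211),(277,211)):print(np.round(ray(ci,p,.056)*1000,1))
```

```text
[485.3 196.3  56. ]
[486.4 234.7  56. ]
[584.1 192.   56. ]
[585.3 233.8  56. ]
```

>>> step_arm([
  [100,[86,-543,0],-10.8],
  [100,[86,-543,0],-10.8],
  [100,[86,-543,0],-10.8],
  [100,[86,-543,0],-10.8],
  [100,[86,-543,0],-10.8],
  [100,[86,-543,0],-10.8],
  [100,[86,-543,0],-10.8],
  [100,[86,-543,0],-10.8],
  [100,[86,-543,0],-10.8],
  [100,[86,-543,0],-10.8],
  [100,[86,-543,30],-10.8],
  [100,[86,-543,90],-10.8],
])

```text
t: 10.42
tool_pos: [0.436, -0.3287, 0.3223]
tool_rot: [-0.251, 3.127, -0.007]
contact_force: [0.6, -0.7, -1.1]
opening: 0.0856
grip_force: 0.0
```

Run:
```python
from h import *
go(.4345,-.3285,.191,189.2)
ci=eyes.camera_info('wrist');im=eyes.get_image('wrist')[:,:,::-1];cv2.imwrite('pics/w4.png',im)
for v in (80,95,110,125):print(tops(im,ci,v))
```

```text
t 10.43 pos [ 0.436  -0.3287  0.3223] psi -170.81 -> [2.1, 1.1, 131.3] turn -0.01
[([432.7, -329.1], [96.6, 41.5], 8.5), ([541.1, -322.5], [99.6, 41.1], 7.6)]
[([433.5, -329.0], [95.1, 41.5], 8.5), ([511.0, -434.5], [83.7, 47.1], -22.2), ([552.6, -320.8], [76.4, 41.1], 7.4)]
[([433.9, -328.9], [94.1, 41.5], 8.5), ([553.1, -320.7], [75.2, 41.1], 7.4)]
[([440.7, -327.9], [80.5, 41.5], 8.5), ([553.6, -320.6], [74.1, 41.1], 7.4)]
```

>>> step_arm([
  [100,[3,1,60],0],
  [100,[3,1,105],0],
  [100,[3,1,128],0],
  [100,[3,1,128],0],
  [100,[3,1,128],0],
  [30,[3,1,128],0],
  [30,[3,1,128],0],
  [30,[3,1,128],0],
  [30,[3,1,128],0],
  [30,[3,1,128],0],
  [30,[3,1,128],0],
  [30,[3,1,128],0],
], squeeze=50)

```text
t: 11.98
tool_pos: [0.4324, -0.3288, 0.1939]
tool_rot: [-0.251, 3.13, -0.003]
contact_force: [-0.5, -1.1, 6.4]
opening: 0.0424
grip_force: 53.2
```

Run:
```python
from h import *
o=monitor.get_obs();print(o['opening'],o['grip_force'],o['contact_force'])
go(.533,.1450,.30,178.4)
```

```text
0.042365356937869664 53.19681644439697 [-0.46505493 -1.13209018  6.3721829 ]
t 11.97 pos [ 0.4324 -0.3288  0.1939] psi -170.85 -> [-174.8, 451.6, -106.8] turn 10.75
```

>>> step_arm([
  [30,[0,0,-55],0],
  [30,[0,0,-110],0],
  [30,[-175,453,-110],10.8],
  [30,[-175,453,-110],10.8],
  [30,[-175,453,-110],10.8],
  [30,[-175,453,-110],10.8],
  [30,[-175,453,-110],10.8],
  [30,[-175,453,-110],10.8],
  [30,[-175,453,-110],10.8],
  [30,[-175,453,-110],10.8],
  [30,[-175,453,-110],10.8],
  [30,[-175,453,-110],10.8],
])

```text
t: 13.48
tool_pos: [0.532, 0.1468, 0.3013]
tool_rot: [-0.044, -3.139, 0.001]
contact_force: [0.7, 1.1, -1.8]
opening: 0.042
grip_force: 52.5
```

Run:
```python
from h import *
o=monitor.get_obs();print(o['opening'],o['contact_force'])
go(.534,.146,.198,178.4)
```

```text
0.04203667870037321 [ 0.67822339  1.1241602  -1.76014946]
t 13.47 pos [0.532  0.1468 0.3013] psi 178.38 -> [-2.3, -0.6, 103.2] turn -0.02
```

>>> step_arm([
  [30,[-2,-1,40],0],
  [30,[-2,-1,75],0],
  [30,[-2,-1,95],0],
  [30,[-2,-1,104],0],
  [30,[-2,-1,106],0],
  [30,[-2,-1,106],0],
  [62,[-2,-1,106],0],
  [62,[-2,-1,106],0],
  [62,[-2,-1,106],0],
  [62,[-2,-1,70],0],
  [62,[-2,-1,10],0],
  [100,[-2,-1,-100],0],
])

```text
t: 14.98
tool_pos: [0.5342, 0.1458, 0.3561]
tool_rot: [-0.045, -3.14, 0.0]
contact_force: [1.3, 0.5, 1.1]
opening: 0.0692
grip_force: 0.0
```

Run:
```python
from h import *
o=monitor.get_obs();print(o['opening'],o['contact_force'])
im=eyes.get_image('top')[:,:,::-1];cv2.imwrite('pics/top2.png',im);tc=eyes.camera_info('top')
for v in (100,120):print(tops(im,tc,v))
go(.566,-.3195,.38,187.6)
```

```text
0.06924203066047685 [1.31234819 0.52705156 1.10394913]
[([564.8, -319.6], [95.4, 42.0], 7.8), ([609.7, 511.1], [104.6, 43.8], -41.9), ([375.3, -29.9], [111.7, 61.8], 84.6), ([413.2, 740.2], [108.9, 55.1], 55.0)]
[([566.3, -319.8], [92.5, 41.1], 7.9), ([519.4, 60.5], [101.0, 66.2], -4.8), ([375.6, -30.3], [110.6, 62.4], 88.0)]
t 15.03 pos [0.5365 0.1462 0.3673] psi 178.37 -> [-42.9, -464.7, -13.2] turn -9.23
```

>>> step_arm([
  [100,[-43,-465,-13],-9.2],
  [100,[-43,-465,-13],-9.2],
  [100,[-43,-465,-13],-9.2],
  [100,[-43,-465,-13],-9.2],
  [100,[-43,-465,-13],-9.2],
  [100,[-43,-465,-13],-9.2],
  [100,[-43,-465,-13],-9.2],
  [100,[-43,-465,-13],-9.2],
  [100,[-43,-465,10],-9.2],
  [100,[-43,-465,45],-9.2],
  [100,[-43,-465,45],-9.2],
])

```text
t: 16.4
tool_pos: [0.5631, -0.3196, 0.3058]
tool_rot: [0.206, -3.129, -0.008]
contact_force: [-0.2, 0.4, 0.5]
opening: 0.0855
grip_force: 0.0
```

Run:
```python
from h import *
go(.566,-.3195,.191,187.6)
ci=eyes.camera_info('wrist');im=eyes.get_image('wrist')[:,:,::-1];cv2.imwrite('pics/w5.png',im)
for v in (80,95,110,125,140):print(tops(im,ci,v))
```

```text
t 16.4 pos [ 0.5631 -0.3196  0.3058] psi -172.46 -> [-3.5, -0.9, 114.8] turn -0.06
[([537.1, -431.1], [86.9, 38.8], 19.2)]
[([537.1, -431.1], [86.9, 38.8], 19.2)]
[([537.1, -431.1], [86.9, 38.8], 19.2)]
[([537.1, -431.1], [86.9, 38.8], 19.2)]
[([537.1, -431.1], [86.9, 38.8], 19.2)]
```

View pics/w5.png

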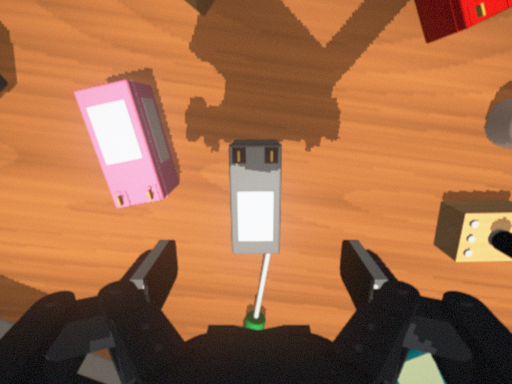

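Run:
```python
from h import *
ci=eyes.camera_info('wrist')
a,b=[ray(ci,p,.052) for p in((255,144),(255.5,253))];print(a,b,(a+b)/2,np.linalg.norm(a-b))
```

```text
[ 0.51913467 -0.32703628  0.052     ] [ 0.61649049 -0.31396352  0.052     ] [ 0.56781258 -0.3204999   0.052     ] 0.09822960156046874
```

>>> step_arm([
  [100,[-5,0,60],0],
  [100,[-5,0,100],0],
  [100,[-5,0,113],0],
  [100,[-5,0,113],0],
  [100,[-5,0,113],0],
  [30,[-5,0,113],0],
  [30,[-5,0,113],0],
  [30,[-5,0,113],0],
  [30,[-5,0,113],0],
  [30,[-5,0,113],0],
  [30,[-5,0,113],0],
], squeeze=50)

```text
t: 17.82
tool_pos: [0.5696, -0.32, 0.1981]
tool_rot: [-0.207, 3.134, -0.002]
contact_force: [-0.9, -1.5, 5.6]
opening: 0.0423
grip_force: 53.3
```

Run:
```python
from h import *
o=monitor.get_obs();print(o['opening'],o['grip_force'],o['contact_force'])
go(.533,.0790,.30,178.4)
```

```text
0.042260878147480085 53.31062078475952 [-0.94262163 -1.48973446  5.62249531]
t 17.82 pos [ 0.5696 -0.32    0.1981] psi -172.45 -> [-16.3, 400.2, -102.4] turn 9.15
```

>>> step_arm([
  [30,[0,0,-55],0],
  [30,[0,0,-106],0],
  [30,[-16,400,-106],9.1],
  [30,[-16,400,-106],9.1],
  [30,[-16,400,-106],9.1],
  [30,[-16,400,-106],9.1],
  [30,[-16,400,-106],9.1],
  [30,[-16,400,-106],9.1],
  [30,[-16,400,-106],9.1],
  [30,[-16,400,-106],9.1],
  [30,[-16,400,-106],9.1],
  [30,[-16,400,-106],9.1],
])

```text
t: 19.32
tool_pos: [0.5325, 0.078, 0.3026]
tool_rot: [-0.045, -3.141, 0.0]
contact_force: [0.0, -1.1, -2.7]
opening: 0.0424
grip_force: 52.6
```

Run:
```python
from h import *
o=monitor.get_obs();print(o['opening'],o['contact_force'])
go(.533,.079,.202,178.4)
```

```text
0.04244685469748889 [ 1.59910755e-03 -1.09930304e+00 -2.67978484e+00]
t 19.32 pos [0.5325 0.078  0.3026] psi 178.36 -> [-0.6, 1.0, 100.6] turn -0.04
```

>>> step_arm([
  [30,[-1,0,40],0],
  [30,[-1,0,75],0],
  [30,[-1,0,93],0],
  [30,[-1,0,100],0],
  [30,[-1,0,102],0],
  [30,[-1,0,102],0],
  [62,[-1,0,102],0],
  [62,[-1,0,102],0],
  [62,[-1,0,102],0],
  [62,[-1,0,60],0],
  [62,[-1,0,0],0],
  [70,[-1,0,-60],0],
])

```text
t: 20.82
tool_pos: [0.5331, 0.079, 0.3646]
tool_rot: [-0.042, -3.141, 0.0]
contact_force: [1.7, -0.1, -0.2]
opening: 0.0597
grip_force: 0.0
```

>>> step_arm([
  [70,[0,0,-60],0],
  [70,[0,40,-60],0],
  [70,[0,40,-60],0],
])

```text
t: 21.2
tool_pos: [0.5344, 0.1205, 0.4243]
tool_rot: [0.038, 3.139, 0.001]
contact_force: [-1.0, 0.2, -0.5]
opening: 0.0602
grip_force: 0.0
```

Run:
```python
from h import *
ci=eyes.camera_info('wrist');im=eyes.get_image('wrist')[:,:,::-1];cv2.imwrite('pics/w6.png',im)
np.savez('pics/w6.npz',K=ci['camera_matrix'],E=ci['extrinsics'])
th=np.radians(-1.62)
x,y=.533+.112*np.sin(th),.1474-.112*np.cos(th)
go(x,y,.30,88.4)
```

```text
t 21.25 pos [0.5343 0.1196 0.4231] psi 178.56 -> [2.4, -84.2, 123.1] turn 90.16
```

View pics/w6.png

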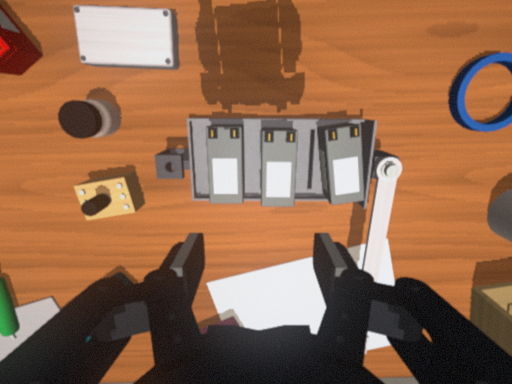

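Three batteries stand in the tray, at pixels (225,163), (279,165) and (343,163). The one nearest the stop has been knocked about 8° askew. A two-finger push on the whole row should square it.

>>> step_arm([
  [72,[2,-88,30],10],
  [72,[2,-88,60],20],
  [72,[2,-88,100],30],
  [72,[2,-88,100],40],
  [72,[2,-88,100],50],
  [72,[2,-88,100],60],
  [72,[2,-88,100],70],
  [72,[2,-88,100],80],
  [72,[2,-88,123],90],
  [72,[2,-88,123],90],
  [72,[2,-88,123],90],
])

```text
t: 22.62
tool_pos: [0.53, 0.0307, 0.2999]
tool_rot: [-2.249, -2.193, 0.001]
contact_force: [-0.2, 0.2, 0.5]
opening: 0.0616
grip_force: 0.0
```

Run:
```python
from h import *
th=np.radians(-1.62)
print(monitor.get_obs()['q'])
for t in(-.117,-.025):
  x,y=.533-t*np.sin(th),.1474+t*np.cos(th)
  go(x,y,.195,88.4)
```

```text
[-8.22943456e-02 -8.35606994e-02  1.92788278e+00 -1.58762806e-04
  1.29791537e+00 -5.72430626e-02]
t 22.62 pos [0.53   0.0307 0.2999] psi 88.57 -> [-0.3, -0.3, 104.9] turn 0.17
t 22.62 pos [0.53   0.0307 0.2999] psi 88.57 -> [91.7, 0.0, 104.9] turn 0.17
```

>>> step_arm([
  [72,[0,0,60],0],
  [72,[0,0,100],0],
  [72,[0,0,105],0],
  [72,[0,0,105],0],
  [72,[15,0,105],0],
  [72,[27,0,105],0],
  [72,[37,0,105],0],
  [72,[47,0,105],0],
  [72,[57,0,105],0],
  [72,[67,0,105],0],
  [72,[77,0,105],0],
  [72,[77,0,105],0],
])

```text
t: 24.12
tool_pos: [0.5323, 0.109, 0.1953]
tool_rot: [-2.25, -2.192, -0.001]
contact_force: [-0.2, -0.2, -0.0]
opening: 0.061
grip_force: 0.0
```

Run:
```python
from h import *
ci=eyes.camera_info('wrist');im=eyes.get_image('wrist')[:,:,::-1]
cv2.imwrite('pics/w7.png',im)
go(.532,.1224,.195,88.4)
```

```text
t 24.18 pos [0.532  0.1088 0.1948] psi 88.48 -> [13.6, -0.3, -0.1] turn 0.08
```

View pics/w7.png

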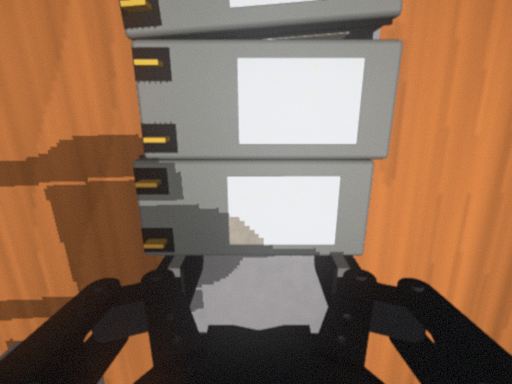

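>>> step_arm([
  [72,[5,0,0],0],
  [72,[9,0,0],0],
  [72,[12,0,0],0],
  [72,[14,0,0],0],
  [72,[15,0,0],0],
  [72,[15,0,0],0],
])

```text
t: 24.92
tool_pos: [0.5325, 0.1208, 0.1948]
tool_rot: [2.248, 2.189, -0.01]
contact_force: [-2.0, -16.5, 3.4]
opening: 0.0614
grip_force: 8.4
```

>>> step_arm([
  [72,[15,0,0],0],
  [72,[16,0,0],0],
  [72,[16,0,0],0],
  [72,[5,0,0],0],
  [72,[-10,0,0],0],
  [72,[-15,0,-60],0],
  [72,[-15,0,-120],0],
  [72,[-15,0,-180],0],
  [72,[-15,0,-205],0],
  [72,[-15,0,-205],0],
  [72,[-15,0,-205],0],
])

```text
t: 26.3
tool_pos: [0.5317, 0.1085, 0.3977]
tool_rot: [-2.249, -2.19, 0.003]
contact_force: [0.4, 0.5, -0.3]
opening: 0.0613
grip_force: 0.0
```

Run:
```python
from h import *
o=monitor.get_obs();ci=eyes.camera_info('wrist');im=eyes.get_image('wrist')[:,:,::-1];print(psi(o),o['tool_pos'])
cv2.imwrite('pics/w8.png',im)
np.savez('pics/w8.npz',K=ci['camera_matrix'],E=ci['extrinsics'])
cv2.imwrite('pics/w8b.png',cv2.resize(im,None,fx=1.5,fy=1.5,interpolation=cv2.INTER_CUBIC))
```

```text
88.48699079935862 [0.53171866 0.10845382 0.39773624]
```

View pics/w8b.png

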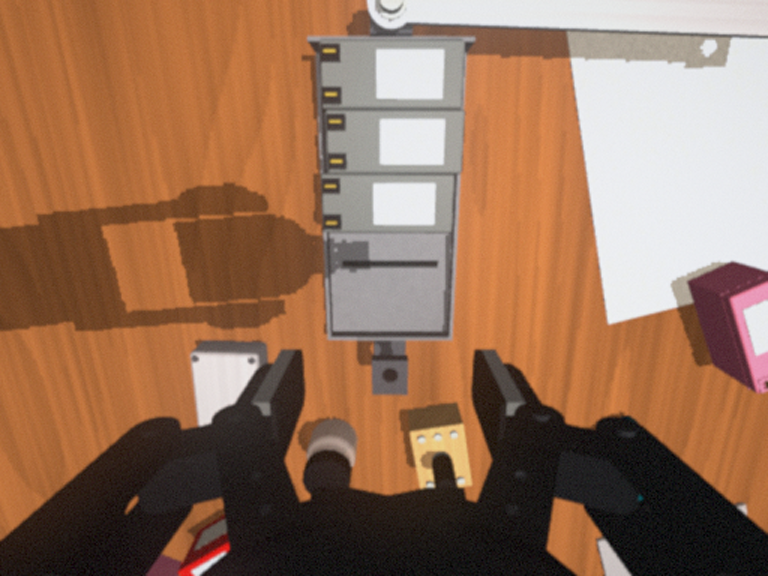

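Run:
```python
from h import *
d=np.load('pics/w8.npz');ci=dict(camera_matrix=d['K'],extrinsics=d['E'])
th=np.radians(-1.62);Rt=np.array([[np.cos(th),-np.sin(th)],[np.sin(th),np.cos(th)]])
w2t=lambda p:Rt.T@(p[:2]-np.array([.533,.1474]))*1000
for q in((319,72),(464,73),(325,140),(462,140),(321,205),(455,205),(390,232),(390,174),(390,108)):print(q,np.round(w2t(ray(ci,(q[0]/1.5,q[1]/1.5),.056)),1))
tc=eyes.camera_info('top');im=eyes.get_image('top')[:,:,::-1];cv2.imwrite('pics/top3.png',im)
cv2.imwrite('pics/top3c.png',cv2.resize(im[105:235,150:280],None,fx=4.5,fy=4.5,interpolation=cv2.INTER_CUBIC))
```

```text
(319, 72) [-47.3  92.8]
(464, 73) [50.3 92.3]
(325, 140) [-45.   49.5]
(462, 140) [51.3 49.7]
(321, 205) [-49.8   4.4]
(455, 205) [48.6  4.7]
(390, 232) [  1.  -15.3]
(390, 174) [ 0.8 26.6]
(390, 108) [ 0.6 70.4]
```

View pics/top3c.png

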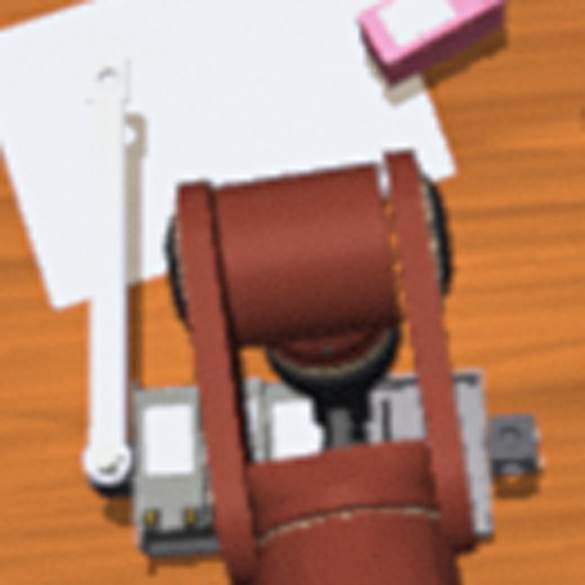

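Run:
```python
from h import *
tc=eyes.camera_info('top')
e=ray(tc,(174.0,121.7),.066);h=ray(tc,(173.8,207.4),.076);print('eye',e,'hinge',h,np.linalg.norm(e-h))
th=np.radians(-1.62);Rt=np.array([[np.cos(th),-np.sin(th)],[np.sin(th),np.cos(th)]])
d=Rt.T@(e-h)[:2];a0=np.arctan2(d[0],-d[1]);print('a0',a0)
go(.70,.33,.398,88.4)
H=np.array([.533,.1474])+Rt@[0,.132]
M=np.array([[np.cos(np.radians(88.4)),np.sin(np.radians(88.4))],[np.sin(np.radians(88.4)),-np.cos(np.radians(88.4))]])
for a in list(np.arange(1.6,0,-.2))+[.1,0]:
    # distance from bar axis: half bar 11 + finger half (11 along y, 15 along x)
    off=11+11*abs(np.sin(a))+15*abs(np.cos(a))
    p=.215*np.array([np.sin(a),-np.cos(a)])+off/1000*np.array([np.cos(a),np.sin(a)])
    w=H+Rt@p;print(round(a,2),np.round(w,3),'tool',np.round(M@(w-[.70,.33])*1000))
```

```text
eye [0.80301252 0.26071938 0.066     ] hinge [0.53209778 0.27568244 0.076     ] 0.2715118552594085
a0 1.5438951082135581
t 26.4 pos [0.5317 0.1082 0.3971] psi 88.47 -> [226.2, 162.3, -1.6] turn 0.07
1.6 [0.752 0.302] tool [-27.  52.]
1.4 [0.752 0.261] tool [-68.  54.]
1.2 [0.745 0.22 ] tool [-108.   48.]
1.0 [0.73  0.182] tool [-148.   34.]
0.8 [0.708 0.146] tool [-184.   13.]
0.6 [0.678 0.115] tool [-216.  -16.]
0.4 [0.642 0.09 ] tool [-242.  -51.]
0.2 [0.601 0.072] tool [-260.  -92.]
0.1 [0.579 0.067] tool [-266. -114.]
0 [0.557 0.064] tool [-270. -136.]
```

>>> step_arm([
  [0,[233,214,0],0],
  [0,[233,214,0],0],
  [0,[233,214,0],0],
  [0,[233,214,0],0],
  [0,[233,214,0],0],
  [0,[233,214,0],0],
  [0,[233,214,60],0],
  [0,[233,214,120],0],
  [0,[233,214,179],0],
  [0,[233,214,179],0],
  [0,[233,214,179],0],
], squeeze=40)

```text
t: 27.78
tool_pos: [0.7528, 0.3351, 0.2233]
tool_rot: [2.251, 2.19, 0.003]
contact_force: [1.0, 0.2, 0.8]
opening: 0.0001
grip_force: 0.0
```

Run:
```python
from h import *
go(.752,.302,.218,88.4)
```

```text
t 27.77 pos [0.7528 0.3351 0.2233] psi 88.44 -> [-33.1, 0.0, 5.3] turn 0.04
```

>>> step_arm([
  [0,[-20,0,0],0],
  [0,[-34,0,0],0],
  [0,[-55,0,0],0],
  [0,[-75,0,0],0],
  [0,[-95,-2,0],0],
  [0,[-115,-5,0],0],
  [0,[-135,-12,0],0],
  [0,[-155,-19,0],0],
  [0,[-173,-29,0],0],
  [0,[-191,-40,0],0],
  [0,[-207,-54,0],0],
  [0,[-223,-69,0],0],
])

```text
t: 29.28
tool_pos: [0.6766, 0.1131, 0.2211]
tool_rot: [2.251, 2.191, 0.0]
contact_force: [-0.4, 0.2, 0.2]
opening: 0.0
grip_force: 0.2
```

>>> step_arm([
  [0,[-14,-17,0],0],
  [0,[-26,-35,0],0],
  [0,[-36,-56,0],0],
  [0,[-44,-76,0],0],
  [0,[-50,-92,0],0],
  [0,[-50,-100,0],0],
  [0,[-52,-106,0],0],
  [0,[-52,-110,0],0],
  [0,[-52,-110,0],0],
])

```text
t: 30.4
tool_pos: [0.566, 0.0652, 0.221]
tool_rot: [-2.251, -2.191, 0.0]
contact_force: [0.0, -1.1, 0.5]
opening: 0.0001
grip_force: 0.0
```

Run:
```python
from h import *
go(.557,.064,.218,88.4)
im=eyes.get_image('wrist')[:,:,::-1];cv2.imwrite('pics/w9.png',im)
```

```text
t 30.4 pos [0.566  0.0652 0.221 ] psi 88.46 -> [-1.5, -9.0, 3.0] turn 0.06
```

View pics/w9.png

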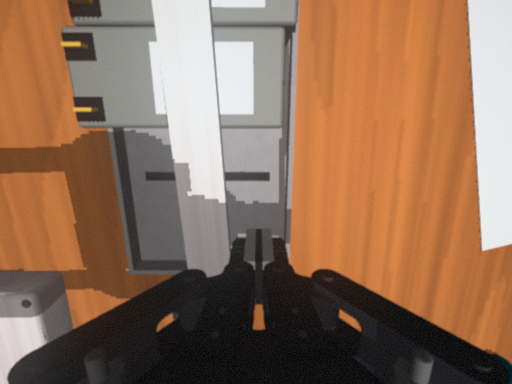

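>>> step_arm([
  [0,[0,-4,0],0],
  [0,[0,-8,0],0],
  [0,[0,-11,0],0],
  [0,[0,-13,0],0],
  [0,[0,-13,0],0],
])

```text
t: 31.08
tool_pos: [0.5542, 0.0654, 0.2213]
tool_rot: [2.248, 2.187, 0.008]
contact_force: [9.4, 0.4, -6.9]
opening: -0.0001
grip_force: 4.7
```

>>> step_arm([
  [0,[0,5,0],0],
  [0,[0,20,0],0],
  [0,[0,25,-50],0],
  [40,[0,0,-100],0],
  [40,[0,-20,-120],0],
  [40,[0,-20,-120],0],
  [40,[0,-20,-120],0],
  [40,[0,-20,-120],0],
])

```text
t: 32.08
tool_pos: [0.5333, 0.0659, 0.3392]
tool_rot: [-2.25, -2.19, 0.003]
contact_force: [0.3, -1.2, -0.3]
opening: 0.034
grip_force: 0.0
```

Run:
```python
from h import *
o=monitor.get_obs();ci=eyes.camera_info('wrist');im=eyes.get_image('wrist')[:,:,::-1];print(psi(o),o['tool_pos'])
cv2.imwrite('pics/w10.png',im)
np.savez('pics/w10.npz',K=ci['camera_matrix'],E=ci['extrinsics'])
for p in((.5292,.0144,.066),(.573,-.083,.074)):print(proj(ci,p))
cv2.imwrite('pics/w10b.png',cv2.resize(im[130:384,180:400],None,fx=2.3,fy=2.3,interpolation=cv2.INTER_CUBIC))
```

```text
88.44518617697966 [0.53325828 0.06594509 0.33915018]
[255.9262282  243.85376561]
[300.81020649 331.28050063]
```

View pics/w10b.png

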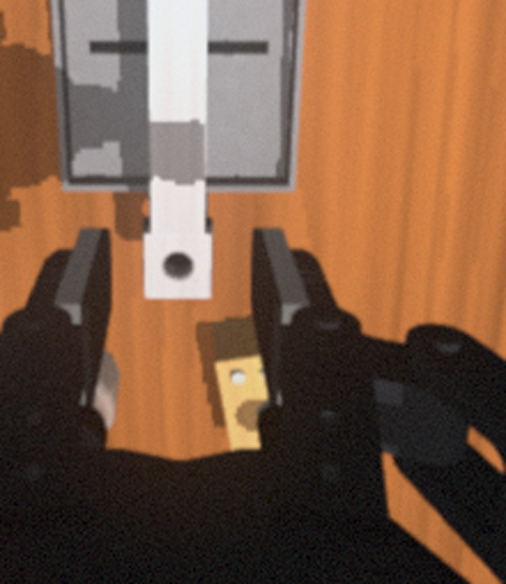

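Run:
```python
from h import *
d=np.load('pics/w10.npz');ci=dict(camera_matrix=d['K'],extrinsics=d['E'])
print(ray(ci,(257.4,245.2),.066))
go(.575,-.086,.34,88.4)
```

```text
[0.53058128 0.01292364 0.066     ]
t 32.12 pos [0.5333 0.066  0.3393] psi 88.45 -> [-150.8, 45.8, -0.8] turn 0.05
```

>>> step_arm([
  [100,[-151,46,0],0],
  [100,[-151,46,0],0],
  [100,[-151,46,0],0],
  [100,[-151,46,0],0],
  [100,[-151,46,0],0],
])

```text
t: 32.75
tool_pos: [0.5749, -0.0858, 0.3401]
tool_rot: [-2.25, -2.19, 0.001]
contact_force: [-0.2, 0.4, -0.3]
opening: 0.0854
grip_force: 0.0
```

Run:
```python
from h import *
o=monitor.get_obs();ci=eyes.camera_info('wrist');im=eyes.get_image('wrist')[:,:,::-1];print(psi(o),o['tool_pos'])
cv2.imwrite('pics/w11.png',im)
np.savez('pics/w11.npz',K=ci['camera_matrix'],E=ci['extrinsics'])
print(proj(ci,(.575,-.085,.074)))
cv2.imwrite('pics/w11b.png',cv2.resize(im[110:310,150:390],None,fx=2.5,fy=2.5,interpolation=cv2.INTER_CUBIC))
```

```text
88.45176363575361 [ 0.57492049 -0.08580862  0.3400553 ]
[258.38428295 194.48461068]
```

View pics/w11b.png

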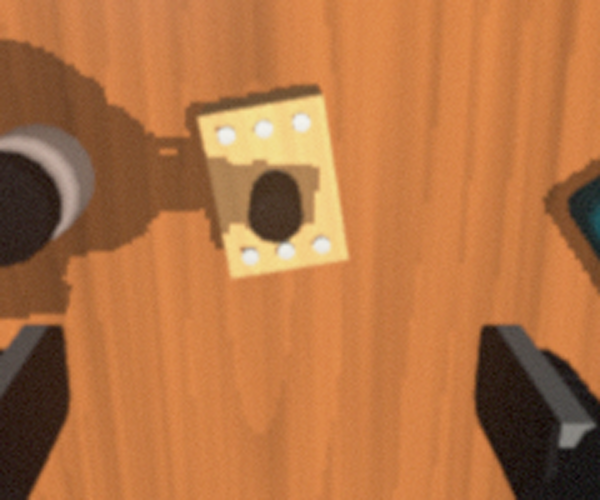

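Run:
```python
from h import *
d=np.load('pics/w11.npz');ci=dict(camera_matrix=d['K'],extrinsics=d['E'])
f=lambda u,v,z:ray(ci,(u/2.5+150,v/2.5+110),z)
p=f(275,215,.074);print('pin',p)
b=np.array([f(u,v,.036) for u,v in((197,116),(323,95),(349,260),(232,278))]);print('block',b.mean(0),np.linalg.norm(np.diff(b,axis=0),axis=1))
im=cv2.imread('pics/w11.png');m=(im.max(2)<75).astype(np.uint8);n,l,s,c=cv2.connectedComponentsWithStats(m)
i=l[196,260];print(s[i],c[i])
```

```text
pin [ 0.57639565 -0.08644607  0.074     ]
block [ 0.57671156 -0.08801547  0.036     ] [0.05029916 0.07030975 0.04999388]
[     0      0    512    384 153842] [253.71937442 154.72473707]
```

>>> step_arm([
  [60,[-1,2,60],0],
  [60,[-1,2,110],0],
  [60,[-1,2,125],0],
  [60,[-1,2,125],0],
  [60,[-1,2,125],0],
  [5,[-1,2,125],0],
  [5,[-1,2,125],0],
  [5,[-1,2,125],0],
  [5,[-1,2,125],0],
  [5,[-1,2,125],0],
  [5,[-1,2,125],0],
  [5,[-1,2,125],0],
], squeeze=40)

```text
t: 34.3
tool_pos: [0.5776, -0.0874, 0.2179]
tool_rot: [2.25, 2.19, 0.002]
contact_force: [-2.1, 0.0, 6.4]
opening: 0.019
grip_force: 39.0
```

Run:
```python
from h import *
o=monitor.get_obs();print(o['opening'],o['grip_force'],o['contact_force'],o['q'][5])
go(.5765,-.0872,.215,88.4)
```

```text
0.019011078020864335 38.95951330661774 [-2.11336873  0.02184506  6.35865455] -0.2505075903018671
t 34.3 pos [ 0.5776 -0.0874  0.2179] psi 88.45 -> [0.2, -1.1, 2.9] turn 0.05
```

>>> step_arm([
  [5,[0,0,-50],0],
  [5,[0,0,-95],0],
  [5,[99,-50,-95],0],
  [5,[99,-50,-95],0],
  [5,[99,-50,-95],0],
  [5,[99,-50,-95],0],
  [5,[99,-50,-95],0],
  [5,[99,-50,-95],0],
])

```text
t: 35.3
tool_pos: [0.53, 0.0123, 0.311]
tool_rot: [-2.253, -2.19, 0.0]
contact_force: [-1.0, 0.2, -0.7]
opening: 0.0184
grip_force: 40.1
```

Run:
```python
from h import *
o=monitor.get_obs();print(o['opening'],o['contact_force'])
go(.5306,.0129,.2879,88.4)
ci=eyes.camera_info('wrist');im=eyes.get_image('wrist')[:,:,::-1]
cv2.imwrite('pics/w12.png',im)
np.savez('pics/w12.npz',K=ci['camera_matrix'],E=ci['extrinsics'])
print(proj(ci,(.5306,.0129,.066)))
cv2.imwrite('pics/w12b.png',cv2.resize(im[130:330,150:390],None,fx=2.5,fy=2.5,interpolation=cv2.INTER_CUBIC))
```

```text
0.018406671010014662 [-0.98028348  0.20352091 -0.72013247]
t 35.3 pos [0.53   0.0123 0.311 ] psi 88.38 -> [0.6, 0.6, 23.1] turn -0.02
[258.45938679 202.17464724]
```

View pics/w12b.png

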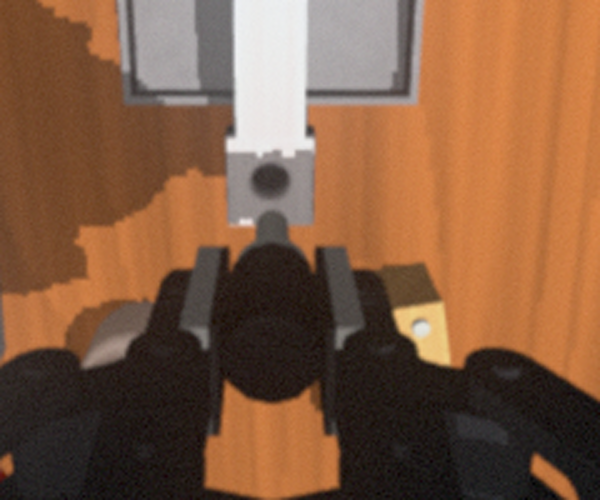

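Run:
```python
from h import *
d=np.load('pics/w12.npz');ci=dict(camera_matrix=d['K'],extrinsics=d['E'])
for z in (.097,.125,.167):
  u=proj(ci,(.530,.0123,z));print(z,(u-[150,130])*2.5)
```

```text
0.097 [269.0909706  218.40261947]
0.125 [268.77071091 261.9142795 ]
0.167 [268.04286088 360.80266222]
```

>>> step_arm([
  [5,[0,0,12],0],
  [5,[1,1,22],0],
  [5,[1,1,28],0],
  [5,[1,1,33],0],
  [5,[1,1,37],0],
  [5,[1,1,37],0],
  [5,[1,1,37],0],
])

```text
t: 36.22
tool_pos: [0.5308, 0.014, 0.2743]
tool_rot: [2.251, 2.191, 0.0]
contact_force: [-0.0, 0.4, -0.7]
opening: 0.0187
grip_force: 40.1
```

>>> step_arm([
  [5,[-1,-0.5,4],0],
  [5,[-1,-0.5,9],0],
  [5,[-1,-0.5,14],0],
  [5,[-1,-0.5,18],0],
  [5,[-1,-0.5,20],0],
  [5,[-1,-0.5,20],0],
])

```text
t: 36.98
tool_pos: [0.5301, 0.0131, 0.2538]
tool_rot: [-2.251, -2.191, 0.0]
contact_force: [-1.8, 0.6, 0.1]
opening: 0.0189
grip_force: 40.1
```

Sliding in freely; tip at about 40 mm. Going home.

>>> step_arm([
  [5,[0,0,3],0],
  [5,[0,0,6],0],
  [5,[0,0,8],0],
  [5,[0,0,9],0],
  [5,[0,0,9],0],
])

```text
t: 37.6
tool_pos: [0.5311, 0.013, 0.2476]
tool_rot: [2.25, 2.19, 0.002]
contact_force: [-3.0, -0.0, 11.7]
opening: 0.0186
grip_force: 41.3
```

>>> step_arm([
  [5,[0,0,-1],0],
  [50,[0,0,-1],0],
  [50,[0,0,-1],0],
  [50,[0,0,-1],0],
  [50,[0,0,-50],0],
  [60,[0,0,-110],0],
  [100,[-10,0,-150],0],
  [100,[-10,0,-150],0],
  [100,[-10,0,-150],0],
  [100,[-10,0,-150],0],
])

```text
t: 38.85
tool_pos: [0.5294, 0.0033, 0.3925]
tool_rot: [-2.249, -2.189, 0.004]
contact_force: [0.6, 0.7, -1.4]
opening: 0.0852
grip_force: 0.0
```

Run:
```python
from h import *
im=eyes.get_image('wrist')[:,:,::-1];im2=eyes.get_image('scene')[:,:,::-1]
a=im[0:384,60:450];b=cv2.resize(im2[140:260,190:350],None,fx=2.5,fy=3.2,interpolation=cv2.INTER_CUBIC)
cv2.imwrite('pics/fin.png',np.hstack([a,b]));print(monitor.get_obs()['tool_pos'])
```

```text
[0.52955608 0.00328822 0.39301564]
```

View pics/fin.png

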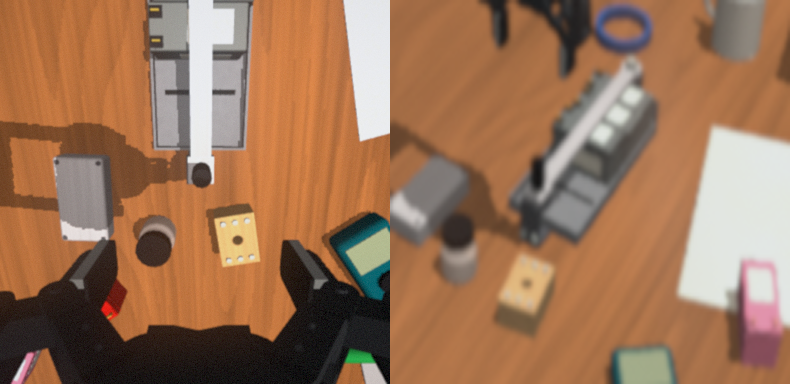

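The pin stands upright on the eye at (200,173), the bar is shut and the row is closed. Handing in.

```bash
python3 -c "
from station import finish_job
print(finish_job())"
```

```text
the job is handed in; nothing more can be done
None
```

The job is handed in: the three batteries stand in a closed row against the end stop with terminals to the front, the keeper bar is shut over them, and the pin is fully home; the hand-in returned no verdict.

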